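# Snap the cap home on a spice tin with the two-handled capping press

### The arm

A 7-joint arm with a two-finger parallel gripper is mounted at the origin on the work surface. World frame = base frame: x ahead of the robot, y to its left, z up, the work surface at z = 0. Lengths are in m, angles in rad, forces in N, time in s.
With the tool pointing down it reaches from about 0.425 to 0.875 m from the base axis. Payload 4.7 kg.
Tool frame: the origin (TCP) lies at the very end of the fingers, on their centre line; the grasp point (between the pads) lies 19 mm behind it; z points along the fingers, y is the line along which they close (so a half turn about z gives the same grasp; the last joint's range is limited). The gripper opens to 87 mm and grips with 3 to 60 N. Pads are 19 mm wide; open, the fingers measure 117 mm over their backs; the gripper's body (75 mm by 190 mm) begins 51 mm behind the grasp point.
Start: joints at [-1.131, 0.321, -0.07, 1.45, 0.023, 1.371, -0.057], TCP at [0.269, 0.592, 0.223] pointing down, gripper open.
Joint ranges: [-2.86, 2.86], [-0.3, 2.09], [-1.38, 1.24], [0.06, 2.45], [-1.56, 4.7], [0.09, 2.05], [-2.69, 2.69]. Speed limits (rad/s): [2.57, 2.57, 3.14, 3.14, 3.14, 3.14, 3.14].

### API

Orientations are given as a rotation vector (axis times angle).
In Python, from bench import ctrl, imaging, ticket gives the robot as it stands.
- The arm moves only by the tool jog_arm, never from a script. Its argument "rows" is text: rows parted by semicolons, each of 7 numbers parted by spaces: the shift along the tool's x, y, z in cm, then the turn, a rotation vector about the tool's x, y, z in rad, then the closure, from -1 (fully open) to 1 (shut), so that 0 is half open. A call has 1 to 5 rows; each row shifts and turns the commanded pose from where the row before left it, along the tool's axes as they then stand; what a row does not reach is not made up. A row lasts 1/8 s, in which the tool goes at most 62.5 mm and 10.7 degrees, less where a joint would pass 70% of its speed; a pose out of reach is approached as far as the arm can. A call with a gripper value outside its range is refused whole. The fingers move at their own pace and stop on an object; "force" is the grip in N (left out, the last holds). Time passes only in rows, so rows that do not move let the fingers close. It gives the time, the measured TCP pose, the force, the opening and the grip force at its end, in the units of the state.
- ctrl.get_state(): the state, without advancing time (a new reading comes with each control period).
- imaging.get_image(name): name is "side" or "top"; returns a dict with "img" (420x560x3 uint8, blue, green, red), "vertical_fov" (degrees; the focal length in pixels is half the picture's height over the tangent of half this angle, whatever the lens; pixels are square), "cx", "cy" (the principal point, pixels), "k1" (the pictures are not rectified: a ray, as slopes to the right and down, at radius r is drawn at 1 + k1 r^2 times it, then the intrinsics apply), "origin" and "orientation" of the camera in the world. Camera axes: x right, y down, z forward; pixel columns grow to the right and rows downward; lengths in m; the calibration is good to about 2 mm. A picture is of the moment at which its call begins. There is no depth.
- ticket.close_job(): hands the job in; it is judged then, once.
The state is a dict: "time": time; "joint_positions": joint angles; "qd": joint speeds; "joint_torque": joint torques, N m; "position": TCP position; "tool_rot": TCP orientation; "ft_force": force on the tool from outside, world axes, zero at the start; "torque": the same for the moment, N m; "grip_width": opening from 0.0 (shut) to 1.0 (fully open); "grip_force": force on a finger pad.
Only numpy, scipy, OpenCV 4.12 (cv2) and the standard library are available. Lean on these libraries where they do the work, as an engineer would, in place of code of your own. Each camera call takes 0.05 s, during which the arm holds its last target. There are 200 camera calls.

### The job

Lay the orange spice tin in the nest of the capping press, between its two jaws, and let go of it; then squeeze the two handles together until the cap snaps home, stopping as soon as it gives, because a closed tin dents if it is squeezed on. Let the handles spring open again and leave the closed tin lying in the nest; close the cap only with the press, not with the fingers, and leave everything else on the table where it is.

Things in the scene. Friction and masses are not known exactly. Their poses are not given: they have to be found in the camera images.
- tin_mid (a point): Orange square spice tin lying on a side, 40 x 40 mm in section, 60 to 125 g, white cap standing 7 mm proud. Point: centre of the open tin, half-way up (20 mm over its support). x runs along the tin to the cap, z up. Open 52 mm long: orange can x -26 to +7 mm, neck (36 mm square) to +14, cap to +26; closed the cap ends at +19. Grip it across its width (its y) on the can, near x = -5.
- cap_shell: The orange tin's white cap, 40 x 40 x 12 mm; origin at its centre, 20 mm from tin_mid along the tin while proud, 13 mm when home. x along the tin, outwards.
- cap (a joint): Travel of the cap: 0 proud, 0.007 m fully home. Pressed along the tin, it resists with some 25 N at once and a peak of about 30 N within the first 1 mm, then ever less up to 3.5 mm; from there it jumps home by itself and stays. Let go before the jump, it comes back out.
- nest (a point): Centre of the floor of the white nest in the press, 20 mm over the table. x: from handle grips towards pivots; y: from the blue handle to the red one; z up. The tin lies with its length along y, cap to either side, held by two lips (8 mm high, inner faces at x = -23 and +23, 4 mm thick, 44 mm long); open along y towards the jaws.
- press: Capping press, bolted to the table; origin under the nest, axes as the nest. Grey base plate 12 mm thick, x -55 to +95 mm, y -70 to +70. Two pivot posts at x = +75, y = -10 and +10, 48 mm high. The round handle bars (10 mm thick, centre 40 mm over the table) pass the nest at y = -50 and +50 and draw together to the grips at -x.
- jaw_plain: Right jaw, on the blue handle: upright rubber post, 8 mm radius, 22 to 58 mm over the table, origin at its middle; open, its face is at y = -30 mm from the nest. The jaw on the red handle is alike but on a brass setting screw: its face lies anywhere from y = +30 to +37, not told, so how far the handles close before the cap gives is not known.
- grip_left (a point): On the centre line of the left (red, +y) handle's grip: level bar 10 mm thick, centre 40 mm over the table, reaching 40 mm to either side of this point, which lies 85 mm from the nest towards -x and, open, 28 mm from the middle plane. Both grips, 66 mm over their outsides, are taken in one grasp from above, fingers closing along the press's y.
- grip_right (a point): The same on the right (blue, -y) handle, mirrored. The table is free under both grips.
- handle_left (a joint): Angle of the red handle: 0 open (rest), grows as it is squeezed in, up to 0.30 rad. Return spring: 2.5 N at the grip, 4 N closed. Grip 160 mm and jaw 75 mm from the pivot: the cap's peak adds about 15 N at each grip. The distance between the grips shrinks some 7 mm from first contact to the jump; after it they have some 7 mm free before the jaws bear on the closed tin, which stands 20 N (9 N at the grips).
- handle_right (a joint): Angle of the blue handle, likewise: 0 open, grows inwards; it moves independently of the red one.
- tin_green: A closed green tin, 45 mm long: leave alone. Origin at its underside.
- tin_yellow: A closed yellow tin, 45 mm long: leave alone. Origin at its underside.
- jar_glass: Bystander: glass jar with a black lid, 60 mm across, 85 mm high; origin under its centre.
- tape_roll: Bystander: clear roll of tape lying flat, 90 mm across, 48 mm high; origin under its centre.
- steel_cup: Bystander: steel cup, 72 mm across, 75 mm high; origin under its centre.
- scoop: Bystander: spoon-like scoop with a black handle.
- label_block: Bystander: white block of labels, 90 x 60 x 25 mm; origin under its centre.
Mind the look-alikes: they are no part of the job. What is meant by the part that bears tin_mid is not purple or red, and is the larger of those in its own colour.

How it is judged:
By the outcome, as a careful person would: the job done as asked, in the order asked, and still so for the second after the job is handed in, with the robot touching nothing.
It also fails if it takes over 64 s, if anything falls off the work surface, if the arm or the gripper's body presses on something with over 40 N, if the wrist force passes 120 N, or if a joint passes its speed limit or range.

## Working session

There is one attempt and no reset: what is moved stays moved. The work goes in short steps, Python scripts to look and compute and a tool call to move; the robot and the scene stay as the last step left them, time stands still between calls to the robot, and variables do not carry over. Pictures are saved under pics/ and viewed, at most 10 in all, crops included, and the job is handed in when it is done.

Besides the shell and the picture viewer there is one more tool, called as name(argument=value, ...), one argument or row to a line, values as JSON. jog_arm: Moves the arm, as the interface text tells. Its arguments: {"type":"object","properties":{"rows":{"type":"string"},"force":{"type":"number"}},"required":["rows"]}

```bash
ls; mkdir -p pics; cat > h.py <<'E'
import numpy as np, cv2
from scipy.spatial.transform import Rotation as R
from bench import ctrl, imaging, ticket
def get(n):
    d=imaging.get_image(n); return d
def cam(d):
    f=210/np.tan(np.radians(d["vertical_fov"])/2) if d["img"].shape[0]==420 else None
    o=np.array(d["orientation"],float)
    M=R.from_rotvec(o).as_matrix() if o.size==3 else (o if o.shape==(3,3) else R.from_quat(o).as_matrix())
    return f,np.array(d["origin"]),M
def ray(d,uv):
    f,o,M=cam(d); p=np.array([(uv[0]-d["cx"])/f,(uv[1]-d["cy"])/f]); q=p.copy()
    for _ in range(20): q=p/(1+d["k1"]*(q@q))
    v=M@np.array([q[0],q[1],1]); return o,v
def onz(d,uv,z):
    o,v=ray(d,uv); return o+v*(z-o[2])/v[2]
def proj(d,P):
    f,o,M=cam(d); c=M.T@(np.array(P)-o); q=c[:2]/c[2]; q=q*(1+d["k1"]*(q@q)); return q*f+[d["cx"],d["cy"]]
E
python3 - <<'E'
from h import *
for n in("top","side"):
    d=get(n); cv2.imwrite(f"pics/{n}0.png",d["img"]); print({k:v for k,v in d.items() if k!="img"})
s=ctrl.get_state(); print(s)
E
```

```text
pics
{'vertical_fov': 53.279378624060406, 'cx': 279.0920389170567, 'cy': 206.3542869962298, 'k1': -0.11743278180100165, 'origin': array([ 0.33061438, -0.00378028,  1.35740802]), 'orientation': array([-2.14437859,  2.11060056, -0.21210709])}
{'vertical_fov': 56.15854213095673, 'cx': 282.4396366872365, 'cy': 206.98535961663805, 'k1': 0.0285386043799487, 'origin': array([ 0.09988962, -0.65008764,  0.98413197]), 'orientation': array([-2.32375379,  0.75988987, -0.30577339])}
{'time': 0.1, 'joint_positions': array([-1.13087506,  0.32173182, -0.07007711,  1.45154779,  0.02255304,
        1.37079485, -0.05694159]), 'qd': array([ 0.00101451,  0.00044727,  0.00097836, -0.00202947, -0.00049168,
        0.00024988,  0.00266104]), 'joint_torque': array([ 3.39234011e-04, -4.92573774e+01, -4.05430589e-01, -3.13396060e+01,
       -6.41574268e-02,  3.95686948e-02,  5.07098014e-05]), 'position': array([0.26832435, 0.59149146, 0.22158449]), 'tool_rot': array([-6.63817487e-01, -3.07034162e+00,  2.61877798e-03]), 'ft_force': array([-0.14738611,  0.66622826, -0.14632558]), 'torque': array([-0.03236221,  0.01356838,  0.01406226]), 'grip_force': 0.0, 'grip_width': 1.0024732557854599}
```

View pics/top0.png

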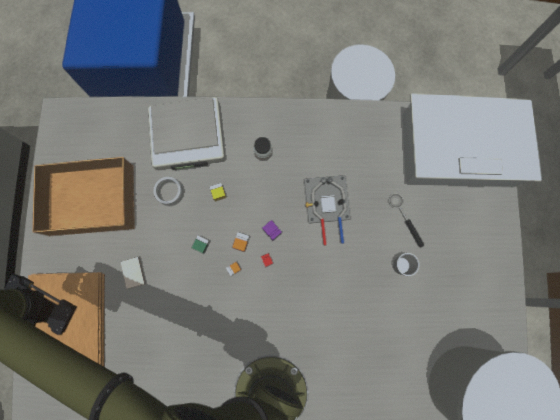

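View pics/side0.png

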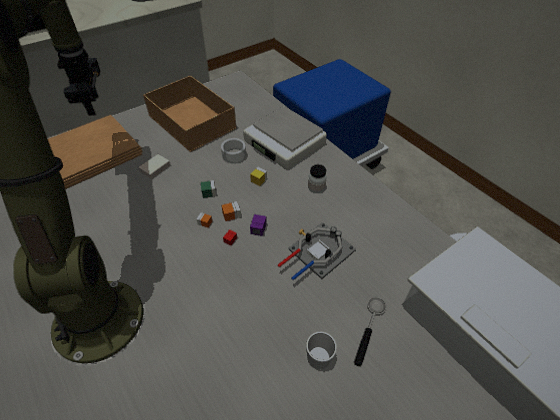

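Two orange tins are in view: the larger at top (240,242), with its white cap towards (243,235), and a smaller one at (233,269). Purple (272,230), red (267,260), green (200,244) and yellow (218,192) are look-alikes. I choose (240,242), side view (232,211). The press is at (328,200), with grips towards image-down: red at (323,232), blue at (341,230). A close crop will check the choice.

```bash
cat > m.py <<'E'
from h import *
def blob(img,lo,hi,roi,minA=15):
    h=cv2.cvtColor(img,cv2.COLOR_BGR2HSV); m=cv2.inRange(h,np.array(lo),np.array(hi)); k=np.zeros_like(m); x0,y0,x1,y1=roi; k[y0:y1,x0:x1]=m[y0:y1,x0:x1]
    cs,_=cv2.findContours(k,cv2.RETR_EXTERNAL,cv2.CHAIN_APPROX_NONE)
    return sorted([c for c in cs if cv2.contourArea(c)>=minA],key=cv2.contourArea,reverse=True)
E
python3 - <<'E'
from m import *
t=cv2.imread("pics/top0.png"); s=cv2.imread("pics/side0.png")
a=cv2.resize(t[215:285,180:290],None,fx=4,fy=4,interpolation=cv2.INTER_CUBIC)
b=cv2.resize(t[170:250,300:360],None,fx=5.5,fy=5.5,interpolation=cv2.INTER_CUBIC)
c=cv2.resize(s[215:290,270:360],None,fx=4,fy=4,interpolation=cv2.INTER_CUBIC)
W=np.zeros((600,800,3),np.uint8); W[:280,:440]=a; W[:440,460:790]=b; W[290:590,:360]=c
cv2.imwrite("pics/crop.png",W)
d=get("top")
for nm,lo,hi,roi,z in(("orange",(5,140,80),(18,255,255),(180,215,290,285),.04),("red",(0,140,60),(5,255,255),(310,215,360,250),.045),("blue",(100,120,60),(130,255,255),(310,215,360,250),.045),("white nest",(0,0,175),(180,60,255),(318,190,340,215),.02)):
    for c in blob(d["img"],lo,hi,roi):
        r=cv2.minAreaRect(c); print(nm,cv2.contourArea(c),r,[onz(d,p,z).round(4)[:2] for p in cv2.boxPoints(r)],onz(d,r[0],z).round(4))
E
```

```text
orange 95.5 ((239.55001831054688, 244.35000610351562), (12.016654968261719, 9.17060375213623), 18.434947967529297) [array([0.4493, 0.129 ]), array([0.477 , 0.1208]), array([0.4656, 0.0844]), array([0.438 , 0.0928])] [0.4575 0.1067 0.04  ]
orange 44.0 ((235.076904296875, 267.1153869628906), (8.043152809143066, 6.656403064727783), 56.3099365234375) [array([0.3902, 0.1344]), array([0.4021, 0.1174]), array([0.3815, 0.1028]), array([0.3697, 0.1198])] [0.3859 0.1186 0.04  ]
red 21.5 ((322.9554138183594, 231.05445861816406), (24.179405212402344, 2.089578151702881), 84.2894058227539) [array([ 0.5414, -0.149 ]), array([ 0.5422, -0.1557]), array([ 0.4655, -0.163 ]), array([ 0.4648, -0.1564])] [ 0.5033 -0.156   0.045 ]
blue 26.5 ((340.62310791015625, 229.98464965820312), (24.1867733001709, 1.9845556020736694), 82.87498474121094) [array([ 0.5456, -0.2048]), array([ 0.5465, -0.2111]), array([ 0.4698, -0.2199]), array([ 0.469 , -0.2136])] [ 0.5075 -0.2124  0.045 ]
white nest 133.0 ((328.0, 203.5), (13.0, 12.0), 90.0) [array([ 0.6188, -0.1563]), array([ 0.6196, -0.1958]), array([ 0.5762, -0.1954]), array([ 0.5756, -0.1561])] [ 0.5975 -0.1759  0.02  ]
```

View pics/crop.png

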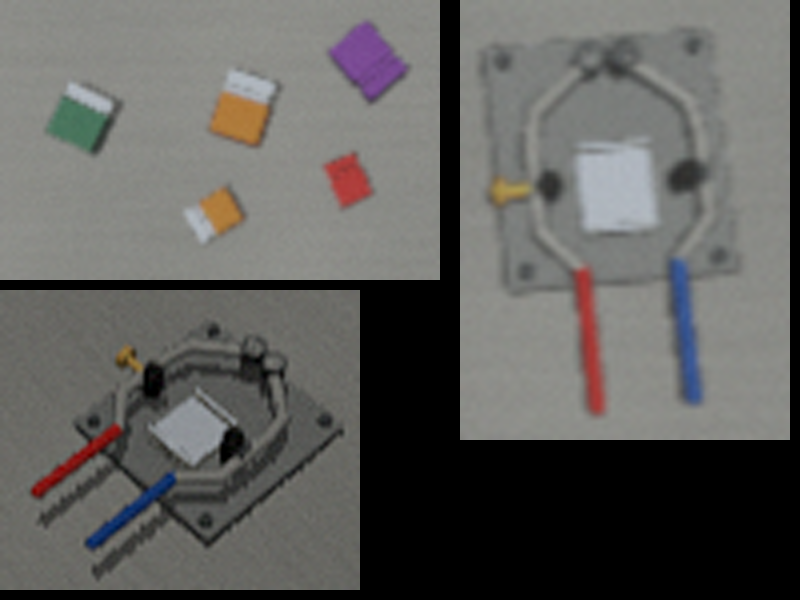

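The crop confirms the larger orange tin: cap up-right of the can, at top (240,242). The press grips point image-down, with the brass screw on the left (red) side. Next I refine with both views.

```bash
cat > meas.py <<'E'
from m import *
def tri(rs):
    A=np.zeros((3,3));b=np.zeros(3)
    for o,v in rs:
        v=v/np.linalg.norm(v);P=np.eye(3)-np.outer(v,v);A+=P;b+=P@o
    return np.linalg.solve(A,b)
def cen(c):
    p=c.reshape(-1,2).astype(float); return np.array(cv2.minAreaRect(c)[0])
E
python3 - <<'E'
from meas import *
T=get("top");S=get("side")
roi={"top":(310,215,360,250),"side":(270,240,320,290)}
g={}
for nm,lo,hi in(("red",(0,120,50),(6,255,255)),("blue",(100,100,50),(130,255,255))):
    rs=[]
    for n,d in(("top",T),("side",S)):
        c=blob(d["img"],lo,hi,roi[n],5)[0]; rs.append(ray(d,cen(c))); print(nm,n,cen(c),onz(d,cen(c),.04).round(4))
    print(tri(rs).round(4)); g[nm]=tri(rs)
d=g["red"]-g["blue"]; mid=(g["red"]+g["blue"])/2; print("mid",mid,"yaw",np.degrees(np.arctan2(-d[0],d[1])),np.linalg.norm(d[:2]))
# tin
for n,d,roi in(("top",T,(225,228,255,256)),("side",S,(215,198,247,224))):
    h=cv2.cvtColor(d["img"],cv2.COLOR_BGR2HSV)
    o=cv2.inRange(h,np.array((5,120,60)),np.array((20,255,255))); w=cv2.inRange(h,np.array((0,0,165)),np.array((180,70,255)))
    for nm,m in(("o",o),("w",w)):
        k=np.zeros_like(m);x0,y0,x1,y1=roi;k[y0:y1,x0:x1]=m[y0:y1,x0:x1]
        mo=cv2.moments(k,True);c=np.array([mo["m10"],mo["m01"]])/mo["m00"];print(n,nm,mo["m00"],c,onz(d,c,.04).round(4))
r=R.from_rotvec(ctrl.get_state()["tool_rot"]).as_matrix();print(r.round(3))
E
```

```text
red top [323.10977173 231.48780823] [ 0.5026 -0.1571  0.04  ]
red side [288.77444458 257.21292114] [ 0.505  -0.1575  0.04  ]
[ 0.5035 -0.1575  0.0408]
blue top [340.57424927 229.55680847] [ 0.5096 -0.213   0.04  ]
blue side [302.35366821 269.81710815] [ 0.5103 -0.2134  0.04  ]
[ 0.51   -0.2132  0.0398]
mid [ 0.50674895 -0.18536812  0.04028226] yaw 6.607507840546011 0.05606686257386479
top o 125.0 [239.48  244.336] [0.4575 0.107  0.04  ]
top w 51.0 [241.78431373 235.98039216] [0.4841 0.1005 0.04  ]
side o 152.0 [227.91447368 210.88815789] [0.4551 0.0946 0.04  ]
side w 0.0 [nan nan] [nan nan nan]
[[-0.911  0.413 -0.   ]
 [ 0.413  0.911 -0.001]
 [-0.    -0.001 -1.   ]]<stdin>:17: RuntimeWarning: invalid value encountered in divide
```

jog_arm(
  rows="-2 -2 0 0 0 0 -0.5;-3.5 -3.4 0 0 0 0 -0.5;-4 -3.8 0 0 0 0 -0.5;-4 -3.8 0 0 0 0 -0.5;-4 -3.8 0 0 0 0 -0.5",
  force=20,
)

```text
time: 0.88
position: [0.3591, 0.3649, 0.2226]
tool_rot: [0.664, 3.07, 0.001]
ft_force: [0.7, -0.3, 1.5]
grip_width: 0.754
grip_force: 0.0
```

jog_arm(
  rows="-4 -3.8 0 0 0 0 -0.5;-4 -3.8 0 0 0 0 -0.5;-4 -3.8 0 0 0 0 -0.5;-4 -3.8 0 0 0 0 -0.5;-3 -2.9 0 0 0 -0.147 -0.5",
)

```text
time: 1.5
position: [0.4574, 0.1208, 0.2228]
tool_rot: [0.434, 3.111, 0.001]
ft_force: [0.3, 0.3, -0.4]
grip_width: 0.746
grip_force: 0.0
```

jog_arm(
  rows="0 0 4 0 0 0 -0.5;0 0 4 0 0 0 -0.5;0 0 2 0 0 0 -0.5;0 0 0 0 0 0 -0.5",
)

```text
time: 2.0
position: [0.4554, 0.1229, 0.1212]
tool_rot: [-0.436, -3.108, 0.003]
ft_force: [0.3, -0.1, 0.4]
grip_width: 0.747
grip_force: 0.0
```

```bash
python3 - <<'E'
from meas import *
s=ctrl.get_state();M=R.from_rotvec(s["tool_rot"]).as_matrix()
print(s["time"],s["position"],M.round(3),s["grip_width"],s["joint_positions"].round(2))
print("to target in tool",(M.T@(np.array([.462,.106,.012])-s["position"])*100).round(2))
t=get("top")["img"][200:290,170:300];c=get("side")["img"][150:260,170:300]
W=np.zeros((560,800,3),np.uint8);W[:270,:390]=cv2.resize(t,None,fx=3,fy=3);W[:330,400:790]=cv2.resize(c,None,fx=3,fy=3);cv2.imwrite("pics/ap.png",W)
E
```

```text
2.0 [0.455445   0.12285962 0.12116423] [[-0.961  0.275 -0.003]
 [ 0.275  0.961 -0.001]
 [ 0.003 -0.002 -1.   ]] 0.7470916098624006 [-0.65  0.02  0.33  2.01 -0.01  1.11  0.98]
to target in tool [-1.12 -1.42 10.92]
```

View pics/ap.png

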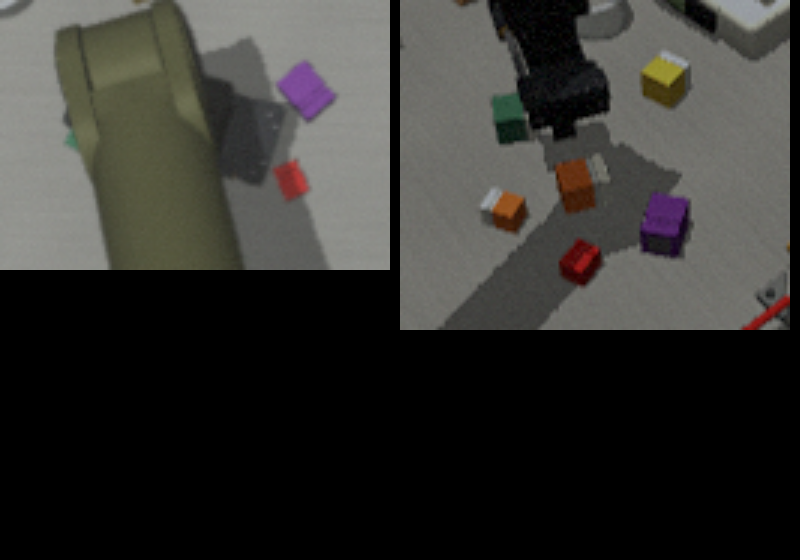

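The top view is covered by the arm. The side view shows the tin free below the open fingers at about crop (577,185). I correct and descend.

jog_arm(
  rows="-1.1 -1.4 2 0 0 0 -0.5;0 0 3 0 0 0 -0.5;0 0 3 0 0 0 -0.5;0 0 2.9 0 0 0 -0.5;0 0 0 0 0 0 -0.5",
)

```text
time: 2.72
position: [0.4628, 0.1067, 0.0131]
tool_rot: [-0.436, -3.109, 0.002]
ft_force: [0.1, -0.2, 0.9]
grip_width: 0.747
grip_force: 0.0
```

jog_arm(
  rows="0 0 0 0 0 0 -0.2;0 0 0 0 0 0 0.1;0 0 0 0 0 0 0.3;0 0 0 0 0 0 0.3;0 0 0 0 0 0 0.3",
)

```text
time: 3.35
position: [0.4642, 0.1069, 0.0144]
tool_rot: [0.436, 3.11, 0.001]
ft_force: [-1.5, -0.6, 5.3]
grip_width: 0.458
grip_force: 20.0
```

jog_arm(
  rows="0 0 -1.5 0 0 0 0.3;0 0 -4 0 0 0 0.3;0 0 -4 0 0 0 0.3;-2 -2.4 -2.5 0 0 0 0.3;-3.3 -3.95 0 0 0 0 0.3",
)

```text
time: 3.98
position: [0.4988, 0.0328, 0.1368]
tool_rot: [0.429, 3.107, 0.006]
ft_force: [0.5, -0.0, -1.5]
grip_width: 0.46
grip_force: 20.0
```

jog_arm(
  rows="-3.3 -3.95 0 0 0 0 0.3;-3.3 -3.95 0 0 0 0 0.3;-3.3 -3.95 0 0 0 0 0.3;-3.3 -3.95 0 0 0 0 0.3;-1.4 -1.5 0 0 0 0.1 0.3",
)

```text
time: 4.6
position: [0.5898, -0.1792, 0.1342]
tool_rot: [0.602, 3.083, -0.003]
ft_force: [0.7, 1.1, -1.6]
grip_width: 0.453
grip_force: 20.0
```

jog_arm(
  rows="0 0 0 0 0 0.18 0.3;0 0 0 0 0 0.18 0.3;0 0 0 0 0 0.18 0.3;0 0 0 0 0 0.18 0.3;0 0 0 0 0 0.18 0.3",
)

```text
time: 5.22
position: [0.5896, -0.1748, 0.134]
tool_rot: [-1.882, -2.515, -0.001]
ft_force: [-0.6, -1.2, -0.6]
grip_width: 0.457
grip_force: 20.0
```

jog_arm(
  rows="0 0 0 0 0 0.18 0.3;0 0 0 0 0 0 0.3;0 0 0 0 0 0 0.3",
)

```text
time: 5.6
position: [0.5897, -0.175, 0.1338]
tool_rot: [-2.09, -2.346, -0.0]
ft_force: [0.8, -0.2, -0.8]
grip_width: 0.459
grip_force: 20.0
```

```bash
python3 - <<'E'
from meas import *
s=ctrl.get_state();M=R.from_rotvec(s["tool_rot"]).as_matrix()
print(s["time"],s["position"],M.round(3),s["grip_width"],s["grip_force"],s["ft_force"],s["joint_positions"].round(2),"yaw y",np.degrees(np.arctan2(M[1,1],M[0,1])))
S=get("side");cv2.imwrite("pics/hs.png",cv2.resize(S["img"][150:300,230:380],None,fx=4,fy=4,interpolation=cv2.INTER_CUBIC))
p=s["position"];x=M[:,0];y=M[:,1]
for n,q in(("tinbottomendtop",-.021),("capend",.031),("tcp",0),("capstart",.019)): print(n,proj(S,p-x*q+[0,0,.028]),proj(S,p-x*q-[0,0,.012]))
E
```

```text
5.6 [ 0.58971297 -0.17495598  0.13377365] [[-0.115  0.993  0.   ]
 [ 0.993  0.115  0.   ]
 [ 0.     0.    -1.   ]] 0.4593651092574463 19.999891645275056 [ 0.75470032 -0.15361971 -0.84724752] [-0.39  0.38  0.8   1.68 -0.29  1.2   0.59] yaw y 6.6066387819447066
tinbottomendtop [313.29352814 216.35368074] [312.24200612 225.51074236]
capend [327.37685741 227.4208419 ] [325.91031548 236.48194872]
tcp [318.90117005 220.76056729] [317.68643564 229.88092117]
capstart [324.06741236 224.82032443] [322.6999273  233.90510592]
```

View pics/hs.png

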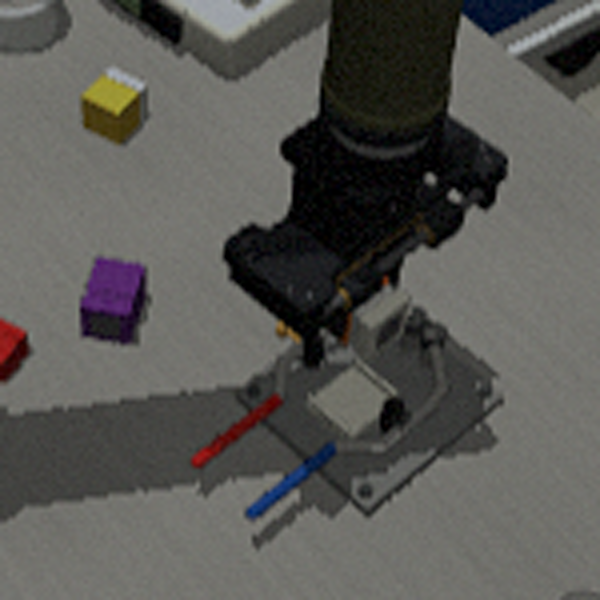

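The side view shows the tin held over the nest, white cap at crop (385,318), pointing towards the blue handle. I compare the cap's corners with prediction to get its place in the grip.

```bash
python3 - <<'E'
from meas import *
s=ctrl.get_state();M=R.from_rotvec(s["tool_rot"]).as_matrix()
S=get("side");h=cv2.cvtColor(S["img"],cv2.COLOR_BGR2HSV)
p=s["position"];X=-M[:,0];Y=M[:,1];print("tinx",X.round(3))
for q in(.019,.031):
  for w in(-.02,.02):
    print(q,w,proj(S,p+X*q+Y*w+[0,0,.028]).round(1),proj(S,p+X*q+Y*w-[0,0,.012]).round(1))
print(h[216:244,312:340,2]); 
E
```

```text
tinx [ 0.114 -0.993 -0.   ]
0.019 -0.02 [319.  228.8] [317.7 237.9]
0.019 0.02 [329.1 220.9] [327.6 230.1]
0.031 -0.02 [322.3 231.5] [320.9 240.5]
0.031 0.02 [332.4 223.5] [330.9 232.6]
[[ 31  33  26  13  18  20  41  41  33  17  13  11  30  39  37  29  22   4
   72 121 116 118 118 115 119 119 116 117]
 [ 30  20  12   0  23  38  46  25  22  30  19  16  18  28  29  15   9  10
   95 120 117 115 117 118 121 119 121 117]
 [ 21  23  17  38  30  27  10  19  10  26  24  20  17  18  22   8   0  23
  106 119 114 117 119 118 121 121 120 120]
 [ 20   0  44  43  31  29  31  25  15  26  14  18  20  16  94  14   6  37
  128 121 119 118 117 115 117 121 119 121]
 [ 26  13  36  23  39  36  32  29  18  20  16   4  15  30 117  32   9  46
  123 122 121 118 116 115 114 119 115 121]
 [ 37  17  33  13  22  34  31  29  19  21  23   4   6  37  98  88  33  71
  124 119 123 118 117 117 119 117 119 116]
 [ 33  26  51  94  61  24  32  30  28  12  10  11   2  66  98 102  78  97
  119 109 119 123 116 120 116 114 116 118]
 [ 27  26  58 105  95  20  34  19  15  17   0  24  78  95 103 107 104 117
  115 114 113 121 122
[... 1662 characters left out ...]
 84  84  99 102  99  97  93  68  58  64  72  67  65  59  57  63  57  54
   51  56  53  58  52  33  39  46  70  69]
 [102 104  98 100 100  93  89  94  66  74  65  57  55  60  60  64  59  59
   56  60  58  60  50  40  45  43  67  68]
 [ 80  80  84  79  79  80  60 104  89  62  56  59  60  57  55  56  62  60
   58  61  62  63  58  44  38  34  62  78]
 [ 53  58  54  53  50  69  82  83  93 109  61  55  58  64  63  53  61  57
   59  59  62  60  57  49  50  32  61  72]
 [ 54  55  56  50  70 105 108  83  71 106 106  65  61  54  56  58  56  61
   58  62  63  53  56  56  61  43  56  71]
 [ 60  56  64  91 100 114 114 109  97  72 103 106  70  55  58  59  59  59
   53  58  54  57  59  61  58  63  51  69]]
```

```bash
python3 - <<'E'
from meas import *
T=get("top");S=get("side");t=cv2.imread("pics/top0.png");s0=cv2.imread("pics/side0.png")
f=lambda x,y:((x-460+.5)/5.5-.5+300,(y+.5)/5.5-.5+170)
for q in((480,48),(712,30),(740,270),(508,292),(610,160)): print("plate",onz(T,f(*q),.012).round(4))
yaw=np.radians(6.5);ex=np.array([np.cos(yaw),np.sin(yaw),0]);ey=np.array([-ex[1],ex[0],0]);N=np.array([.5912,-.176,.02])
# sampled profiles along press x averaged over y -12..12, and along y
def prof(img,d,z,along,rng,across):
    out=[]
    for a in rng:
        v=[]
        for b in across:
            P=N+(ex*a+ey*b if along=="x" else ex*b+ey*a); P=P.copy();P[2]=z
            u=proj(d,P).astype(np.float32); v.append(cv2.getRectSubPix(cv2.cvtColor(img,cv2.COLOR_BGR2GRAY),(1,1),(float(u[0]),float(u[1])))[0,0])
        out.append(int(np.mean(v)))
    return out
r=np.arange(-.04,.041,.002);ac=np.linspace(-.012,.012,7)
print((r*1000).astype(int).tolist())
print("top x",prof(t,T,.024,"x",r,ac));print("top y",prof(t,T,.02,"y",r,ac))
print("side x",prof(s0,S,.024,"x",r,ac));print("side y",prof(s0,S,.02,"y",r,ac))
r=np.arange(-.08,.111,.005);print((r*1000).astype(int).tolist())
E
```

```text
plate [ 0.6829 -0.0951  0.012 ]
plate [ 0.6969 -0.2361  0.012 ]
plate [ 0.5497 -0.2506  0.012 ]
plate [ 0.5344 -0.1122  0.012 ]
plate [ 0.6152 -0.1733  0.012 ]
[-40, -38, -36, -33, -31, -29, -27, -25, -23, -21, -19, -17, -15, -13, -11, -9, -7, -5, -3, -1, 0, 2, 4, 6, 8, 10, 12, 14, 16, 18, 20, 22, 24, 26, 28, 30, 32, 34, 36, 38, 40]
top x [125, 125, 126, 125, 124, 124, 123, 121, 115, 120, 148, 164, 170, 177, 179, 179, 180, 181, 180, 180, 181, 181, 180, 180, 180, 180, 180, 180, 180, 180, 180, 180, 178, 167, 154, 157, 151, 135, 128, 125, 125]
top y [84, 85, 87, 93, 104, 115, 122, 130, 141, 155, 168, 177, 180, 180, 180, 180, 180, 180, 180, 180, 180, 180, 180, 180, 180, 179, 180, 180, 179, 175, 163, 147, 132, 124, 122, 117, 109, 100, 93, 89, 86]
side x [86, 86, 86, 86, 86, 86, 83, 74, 67, 64, 68, 98, 130, 142, 142, 144, 146, 147, 147, 146, 146, 146, 147, 147, 147, 147, 147, 147, 146, 146, 147, 148, 148, 140, 118, 93, 94, 116, 122, 103, 88]
side y [101, 86, 65, 58, 61, 67, 66, 66, 89, 123, 141, 146, 145, 145, 144, 144, 144, 144, 146, 147, 147, 148, 147, 147, 145, 145, 145, 144, 145, 143, 131, 110, 94, 85, 77, 70, 68, 68, 64, 54, 42]
[-80, -75, -69, -64, -59, -54, -49, -44, -39, -34, -29, -24, -19, -14, -9, -4, 0, 5, 10, 15, 20, 25, 30, 35, 40, 45, 50, 55, 60, 65, 70, 75, 80, 85, 90, 95, 100, 105, 110]
```

jog_arm(
  rows="0.4 0.8 1.5 0 0 0 0.3;0 0 3 0 0 0 0.3;0 0 3 0 0 0 0.3;0 0 1 0 0 0 0.3;0 0 0 0 0 0 0.3",
)

```text
time: 6.42
position: [0.597, -0.1701, 0.0477]
tool_rot: [-2.093, -2.342, 0.002]
ft_force: [-0.0, -0.2, -0.6]
grip_width: 0.459
grip_force: 20.0
```

```bash
python3 - <<'E'
from meas import *
s=ctrl.get_state();M=R.from_rotvec(s["tool_rot"]).as_matrix();print(s["position"])
S=get("side");T=get("top");cv2.imwrite("pics/s2f.png",S["img"]);cv2.imwrite("pics/t2f.png",T["img"])
a=cv2.resize(S["img"][210:290,270:370],None,fx=7.5,fy=7.5,interpolation=cv2.INTER_CUBIC)
p=s["position"];X=-M[:,0];Y=M[:,1]
def mk(P,c):
    u=(proj(S,P)-[270,210]+.5)*7.5-.5; cv2.circle(a,tuple(int(round(v)) for v in u),3,c,-1)
for q in(.019,.031):
  for w in(-.02,.02):
    for z in(.0256,-.0144): mk(p+X*q+Y*w+[0,0,z],(0,0,255))
N=np.array([.5982,-.1752,0])
for x in(-.027,-.023,.023,.027):
  for y in(-.022,.022): mk(N+Y*x-X*y+[0,0,.028],(0,255,0))
for y in(-.07,.07):
  for x in(-.055,.095): mk(N+Y*x-X*y+[0,0,.012],(255,255,0))
cv2.imwrite("pics/s2.png",a)
E
```

```text
[ 0.59695107 -0.17012997  0.04774169]
```

View pics/s2.png

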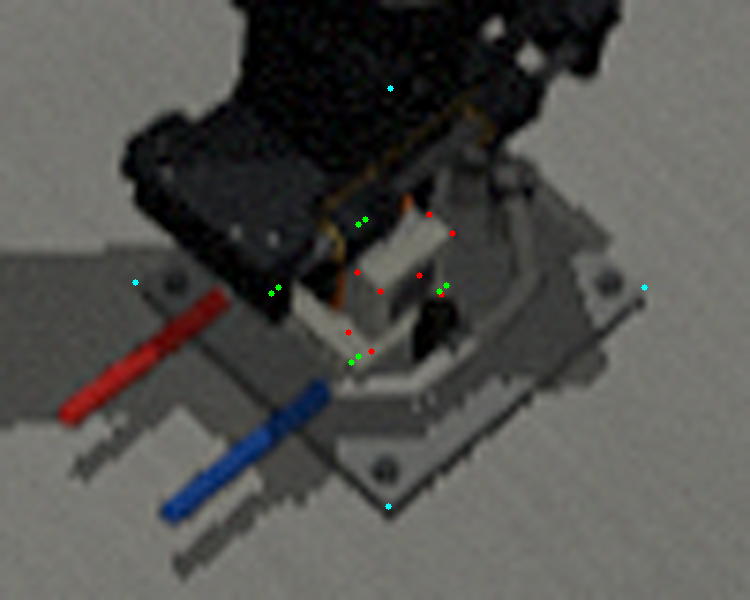

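The predicted cap corners match, for example (381,290). The near lip's outer edge, about (300,312) to (345,352), lies a shade further towards +x than predicted. I shift 1.5 mm in +x and lower gently, watching the force.

jog_arm(
  rows="0 0.15 0 0 0 0 0.3;0 0 0.4 0 0 0 0.3;0 0 0.2 0 0 0 0.3;0 0 0.2 0 0 0 0.3;0 0 0 0 0 0 0.3",
)

```text
time: 7.15
position: [0.5985, -0.1701, 0.0403]
tool_rot: [-2.093, -2.342, 0.0]
ft_force: [0.4, -0.0, -0.5]
grip_width: 0.456
grip_force: 20.0
```

jog_arm(
  rows="0 0 0.2 0 0 0 0.3;0 0 0.2 0 0 0 0.3;0 0 0.1 0 0 0 0.3;0 0 0 0 0 0 0.3",
)

```text
time: 7.65
position: [0.5987, -0.1702, 0.0354]
tool_rot: [-2.094, -2.342, 0.0]
ft_force: [1.0, -0.1, -0.7]
grip_width: 0.462
grip_force: 20.0
```

jog_arm(
  rows="0 0 0.1 0 0 0 0.3;0 0 0 0 0 0 0.3;0 0 0 0 0 0 0.3",
)

```text
time: 8.02
position: [0.5988, -0.1702, 0.0346]
tool_rot: [2.093, 2.342, 0.0]
ft_force: [0.3, -0.0, -0.9]
grip_width: 0.456
grip_force: 20.0
```

jog_arm(
  rows="0 0 0.1 0 0 0 0.3;0 0 0 0 0 0 0.3;0 0 0 0 0 0 0.3",
)

```text
time: 8.4
position: [0.5988, -0.1702, 0.0345]
tool_rot: [-2.093, -2.342, -0.001]
ft_force: [-3.2, 2.0, 4.7]
grip_width: 0.458
grip_force: 20.0
```

Floor reached (z +4.7 N). Release and retreat.

jog_arm(
  rows="0 0 0 0 0 0 -0.1;0 0 0 0 0 0 -0.3;0 0 0 0 0 0 -0.3;0 0 -1 0 0 0 -0.3;0 0 -3 0 0 0 -0.3",
)

```text
time: 9.02
position: [0.5975, -0.1698, 0.073]
tool_rot: [-2.092, -2.34, 0.003]
ft_force: [1.6, -0.3, 0.5]
grip_width: 0.644
grip_force: 0.0
```

jog_arm(
  rows="0 0 -4 0 0 0 -0.3;0 -3 -3 0 0 0.15 -1;0 -3 0 0 0 0.18 -1;0 0 0 0 0 0.18 -1;0 0 0 0 0 0.18 -1",
)

```text
time: 9.65
position: [0.5389, -0.1724, 0.1445]
tool_rot: [-2.767, -1.487, -0.003]
ft_force: [-0.3, -0.2, 0.3]
grip_width: 0.973
grip_force: 0.0
```

jog_arm(
  rows="0 0 0 0 0 0.18 -1;0 0 0 0 0 0.18 -1;0 0 0 0 0 0.18 -1;0 0 0 0 0 0.18 -1;0 0 0 0 0 0.15 -1",
)

```text
time: 10.28
position: [0.5391, -0.1725, 0.1442]
tool_rot: [-3.136, -0.184, -0.001]
ft_force: [-0.3, -0.6, -0.5]
grip_width: 1.0
grip_force: 0.0
```

```bash
python3 - <<'E'
from meas import *
s=ctrl.get_state();M=R.from_rotvec(s["tool_rot"]).as_matrix();print(s["time"],s["position"],s["ft_force"],"yaw y",np.degrees(np.arctan2(M[1,1],M[0,1])))
S=get("side");T=get("top");W=np.zeros((600,800,3),np.uint8)
W[:400,:400]=cv2.resize(S["img"][210:290,270:350],None,fx=5,fy=5,interpolation=cv2.INTER_CUBIC)
W[:400,400:]=cv2.resize(T["img"][170:250,290:370],None,fx=5,fy=5,interpolation=cv2.INTER_CUBIC);cv2.imwrite("pics/s3.png",W)
E
```

```text
10.275 [ 0.53909822 -0.17251706  0.14422999] [-0.28574489 -0.57879314 -0.52191826] yaw y -83.26890712246774
```

View pics/s3.png

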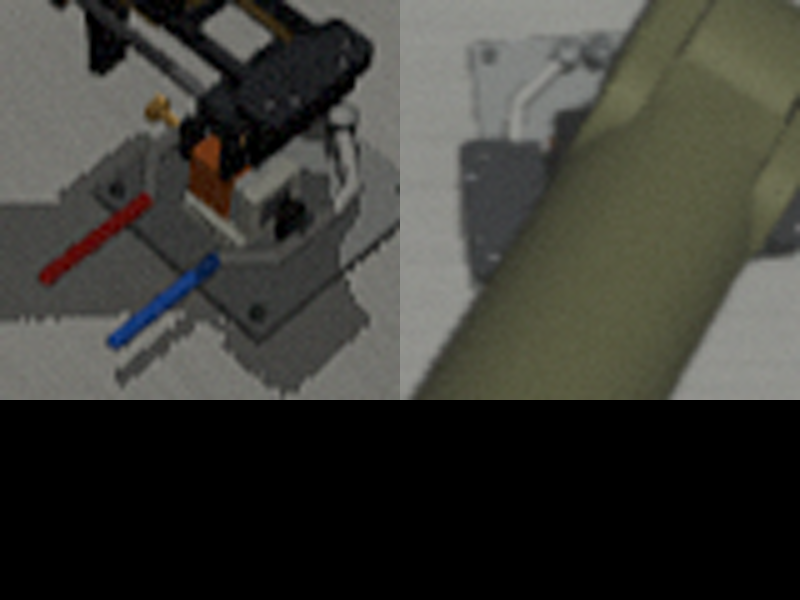

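Left panel: the tin lies between the lips, can at (207,175), cap at (272,185), next to the plain jaw at (290,215). Now to the grips.

jog_arm(
  rows="-2.9 0.9 1 0 0 0 -1;0 0 4 0 0 0 -1;0 0 2.5 0 0 0 -1;0 0 0 0 0 0 -1",
)

```text
time: 10.88
position: [0.5099, -0.1845, 0.0674]
tool_rot: [-3.135, -0.196, 0.005]
ft_force: [1.0, -0.5, -0.0]
grip_width: 0.999
grip_force: 0.0
```

jog_arm(
  rows="0 0 1 0 0 0 -1;0 0 1.4 0 0 0 -1;0 0 1.4 0 0 0 -1;0 0 1 0 0 0 -1;0 0 0 0 0 0 -1",
)

```text
time: 11.5
position: [0.5105, -0.1848, 0.0196]
tool_rot: [-3.136, -0.193, 0.003]
ft_force: [0.7, -0.3, 0.0]
grip_width: 0.997
grip_force: 0.0
```

jog_arm(
  rows="0 0 0 0 0 0 -0.8;0 0 0 0 0 0 -0.6;0 0 0 0 0 0 -0.5;0 0 0 0 0 0 -0.45;0 0 0 0 0 0 -0.45",
  force=28,
)

```text
time: 12.12
position: [0.5114, -0.185, 0.0208]
tool_rot: [-3.136, -0.192, -0.001]
ft_force: [-0.6, -0.6, 2.0]
grip_width: 0.73
grip_force: 2.6
```

jog_arm(
  rows="0 0 0 0 0 0 -0.4;0 0 0 0 0 0 -0.35;0 0 0 0 0 0 -0.3;0 0 0 0 0 0 -0.25;0 0 0 0 0 0 -0.25",
)

```text
time: 12.75
position: [0.511, -0.1849, 0.0205]
tool_rot: [-3.136, -0.193, 0.001]
ft_force: [-2.1, -0.5, 4.3]
grip_width: 0.63
grip_force: 3.0
```

jog_arm(
  rows="0 0 0 0 0 0 -0.23;0 0 0 0 0 0 -0.2;0 0 0 0 0 0 -0.17;0 0 0 0 0 0 -0.15;0 0 0 0 0 0 -0.15",
)

```text
time: 13.38
position: [0.5109, -0.1849, 0.0204]
tool_rot: [-3.135, -0.193, 0.001]
ft_force: [-4.0, -0.3, 4.2]
grip_width: 0.58
grip_force: 3.2
```

jog_arm(
  rows="0 0 0 0 0 0 -0.13;0 0 0 0 0 0 -0.11;0 0 0 0 0 0 -0.11",
)

```text
time: 13.75
position: [0.5109, -0.1849, 0.0204]
tool_rot: [-3.135, -0.193, 0.001]
ft_force: [-4.7, 0.3, 2.5]
grip_width: 0.555
grip_force: 3.3
```

jog_arm(
  rows="0 0 0 0 0 0 -0.09;0 0 0 0 0 0 -0.07;0 0 0 0 0 0 -0.07",
)

```text
time: 14.12
position: [0.5109, -0.1849, 0.0204]
tool_rot: [-3.135, -0.193, 0.001]
ft_force: [-5.8, -0.9, 2.9]
grip_width: 0.535
grip_force: 3.4
```

jog_arm(
  rows="0 0 0 0 0 0 -0.05;0 0 0 0 0 0 -0.03;0 0 0 0 0 0 -0.03",
)

```text
time: 14.5
position: [0.5109, -0.1851, 0.0204]
tool_rot: [3.136, 0.193, -0.001]
ft_force: [-4.9, -0.5, 2.8]
grip_width: 0.516
grip_force: 3.6
```

jog_arm(
  rows="0 0 0 0 0 0 -0.01;0 0 0 0 0 0 0.01;0 0 0 0 0 0 0.01",
)

```text
time: 14.88
position: [0.5108, -0.1851, 0.0204]
tool_rot: [3.136, 0.193, -0.001]
ft_force: [-5.2, -0.5, 2.8]
grip_width: 0.497
grip_force: 3.6
```

jog_arm(
  rows="0 0 0 0 0 0 0.03;0 0 0 0 0 0 0.05;0 0 0 0 0 0 0.05",
)

```text
time: 15.25
position: [0.5107, -0.1851, 0.0204]
tool_rot: [3.136, 0.192, -0.001]
ft_force: [-5.4, -0.7, 2.7]
grip_width: 0.474
grip_force: 3.7
```

jog_arm(
  rows="0 0 0 0 0 0 0.07;0 0 0 0 0 0 0.09;0 0 0 0 0 0 0.09",
)

```text
time: 15.62
position: [0.5107, -0.1851, 0.0204]
tool_rot: [-3.136, -0.193, 0.001]
ft_force: [-5.4, -1.3, 3.1]
grip_width: 0.454
grip_force: 6.1
```

jog_arm(
  rows="0 0 0 0 0 0 0.11;0 0 0 0 0 0 0.11",
)

```text
time: 15.88
position: [0.5107, -0.185, 0.0204]
tool_rot: [-3.136, -0.192, 0.002]
ft_force: [-5.2, -1.0, 3.3]
grip_width: 0.448
grip_force: 10.4
```

jog_arm(
  rows="0 0 0 0 0 0 0.13;0 0 0 0 0 0 0.13",
)

```text
time: 16.12
position: [0.5106, -0.185, 0.0204]
tool_rot: [-3.135, -0.193, 0.002]
ft_force: [-5.8, -0.5, 3.3]
grip_width: 0.438
grip_force: 13.8
```

jog_arm(
  rows="0 0 0 0 0 0 0.15;0 0 0 0 0 0 0.15",
)

```text
time: 16.38
position: [0.5106, -0.185, 0.0204]
tool_rot: [-3.135, -0.193, 0.002]
ft_force: [-6.3, -1.7, 3.4]
grip_width: 0.423
grip_force: 16.1
```

jog_arm(
  rows="0 0 0 0 0 0 0.17;0 0 0 0 0 0 0.17",
)

```text
time: 16.62
position: [0.5106, -0.185, 0.0204]
tool_rot: [-3.135, -0.193, 0.002]
ft_force: [-5.4, -1.0, 3.1]
grip_width: 0.424
grip_force: 17.8
```

jog_arm(
  rows="0 0 0 0 0 0 0.19;0 0 0 0 0 0 0.19",
)

```text
time: 16.88
position: [0.5106, -0.185, 0.0204]
tool_rot: [-3.135, -0.193, 0.002]
ft_force: [-6.4, -0.3, 4.4]
grip_width: 0.409
grip_force: 18.5
```

jog_arm(
  rows="0 0 0 0 0 0 0.21;0 0 0 0 0 0 0.21",
)

```text
time: 17.12
position: [0.5105, -0.185, 0.0204]
tool_rot: [-3.135, -0.193, 0.002]
ft_force: [-6.2, -0.4, 3.9]
grip_width: 0.398
grip_force: 17.7
```

jog_arm(
  rows="0 0 0 0 0 0 0.225;0 0 0 0 0 0 0.225",
)

```text
time: 17.38
position: [0.5105, -0.185, 0.0204]
tool_rot: [-3.135, -0.193, 0.002]
ft_force: [-5.9, -0.8, 4.7]
grip_width: 0.392
grip_force: 15.6
```

Force is falling past the peak, so I go on one small step at a time.

jog_arm(
  rows="0 0 0 0 0 0 0.24;0 0 0 0 0 0 0.24",
)

```text
time: 17.62
position: [0.5105, -0.1849, 0.0204]
tool_rot: [-3.135, -0.193, 0.002]
ft_force: [-5.9, 0.1, 3.9]
grip_width: 0.382
grip_force: 11.4
```

jog_arm(
  rows="0 0 0 0 0 0 0.255;0 0 0 0 0 0 0.255",
)

```text
time: 17.88
position: [0.5106, -0.1849, 0.0203]
tool_rot: [-3.135, -0.192, 0.002]
ft_force: [-5.4, -0.7, 3.8]
grip_width: 0.375
grip_force: 3.7
```

Force is back at spring level. One more small step within the 7 mm free play makes sure of the jump.

jog_arm(
  rows="0 0 0 0 0 0 0.27;0 0 0 0 0 0 0.27",
)

```text
time: 18.12
position: [0.5106, -0.1849, 0.0204]
tool_rot: [-3.135, -0.193, 0.002]
ft_force: [-5.7, -1.6, 2.5]
grip_width: 0.373
grip_force: 3.7
```

jog_arm(
  rows="0 0 0 0 0 0 0.15;0 0 0 0 0 0 0;0 0 0 0 0 0 -0.15;0 0 0 0 0 0 -0.3;0 0 0 0 0 0 -0.45",
)

```text
time: 18.75
position: [0.5118, -0.1847, 0.0205]
tool_rot: [3.135, 0.193, 0.002]
ft_force: [-1.6, -1.1, -1.9]
grip_width: 0.674
grip_force: 2.8
```

jog_arm(
  rows="0 0 0 0 0 0 -0.6;0 0 0 0 0 0 -0.8;0 0 0 0 0 0 -1;0 0 0 0 0 0 -1;0 0 0 0 0 0 -1",
)

```text
time: 19.38
position: [0.5115, -0.1848, 0.0207]
tool_rot: [-3.136, -0.193, -0.001]
ft_force: [-0.2, -0.6, 0.1]
grip_width: 0.994
grip_force: 0.0
```

jog_arm(
  rows="0 0 -1 0 0 0 -1;0 0 -3 0 0 0 -1;0 0 -4 0 0 0 -1;0 0 -5 0 0 0 -1;0 0 -5 0 0 0 -1",
)

```text
time: 20.0
position: [0.511, -0.1852, 0.2025]
tool_rot: [-3.136, -0.192, -0.0]
ft_force: [1.0, -0.0, -0.7]
grip_width: 1.001
grip_force: 0.0
```

jog_arm(
  rows="0 -4 0 0 0 0 -1;0 -5 0 0 0 0 -1;0 -5 0 0 0 0 -1;0 -5 0 0 0 0 -1;0 -5 0 0 0 0 -1",
)

```text
time: 20.62
position: [0.4817, 0.0547, 0.2014]
tool_rot: [-3.134, -0.192, -0.002]
ft_force: [0.5, 0.3, -0.0]
grip_width: 1.0
grip_force: 0.0
```

jog_arm(
  rows="0 -4 0 0 0 0 -1;0 -4 0 0 0 0 -1;0 0 0 0 0 0 -1",
)

```text
time: 21.0
position: [0.4714, 0.1359, 0.2009]
tool_rot: [-3.135, -0.201, -0.0]
ft_force: [0.0, -0.3, 0.4]
grip_width: 0.997
grip_force: 0.0
```

```bash
python3 - <<'E'
from meas import *
s=ctrl.get_state();print(s["time"],s["position"],s["ft_force"])
S=get("side");T=get("top");W=np.zeros((600,800,3),np.uint8)
W[:400,:400]=cv2.resize(S["img"][210:290,270:350],None,fx=5,fy=5,interpolation=cv2.INTER_CUBIC)
W[:400,400:]=cv2.resize(T["img"][170:250,290:370],None,fx=5,fy=5,interpolation=cv2.INTER_CUBIC);cv2.imwrite("pics/s4.png",W)
E
```

```text
21.0 [0.47136897 0.13588181 0.2008766 ] [ 0.0414426  -0.28621497  0.37303526]
```

View pics/s4.png

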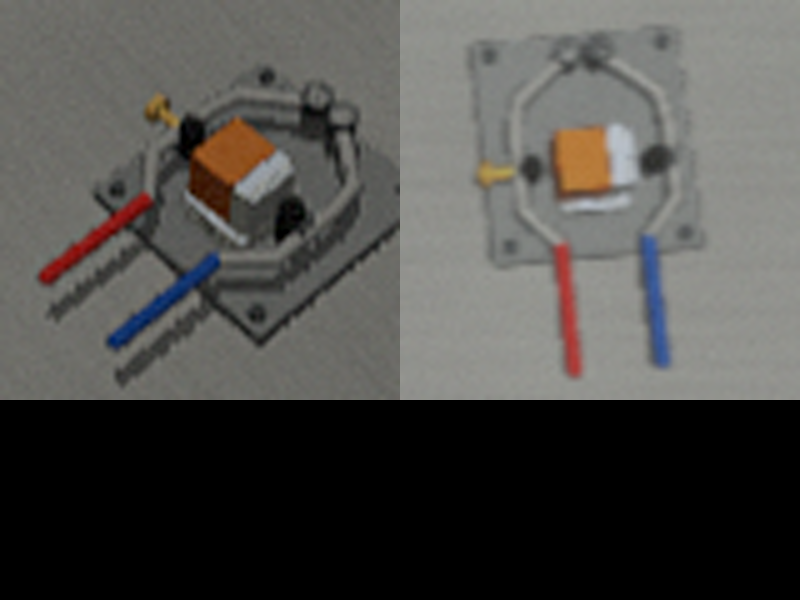

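Both views show the cap flush on the can with no neck gap, top panel (620,155). The tin lies between the lips, the handles are open, and the robot is clear.

```bash
python3 -c "
from bench import ticket; print(ticket.close_job())"
```

```text
the job is handed in; nothing more can be done
None
```

The orange tin lies capped in the press nest; the handles sprang open, the arm is clear, and the job was handed in at about 21 s with no verdict returned.

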